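# Pull the snug cap off a desk control pad

### The arm

A 6-joint arm with a two-finger parallel gripper is mounted at the origin on the work surface. World frame = base frame: x ahead of the robot, y to its left, z up, the work surface at z = 0. Lengths are in m, angles in rad, forces in N, time in s.
With the tool pointing down it reaches from about 0.25 to 0.85 m from the base axis. Payload 12.5 kg.
Tool frame: the origin (TCP) lies on the centre line of the jaws, within the pads' length; the fingertips stand 11 mm ahead of it and the grasp point (between the pads) lies 8 mm behind it (bot.finger_overhang is the distance from the TCP to the fingertips, in m); z points along the fingers, x is the direction in which the jaws open and shut, and the axes are right-handed (so a half turn about z gives the same grasp; the last joint's range is limited). The gripper opens to 93 mm and grips with 3 to 60 N. Pads are 15 mm wide; open, the fingers measure 128 mm over their backs; the gripper's body (75 mm by 188 mm) begins 65 mm behind the grasp point.
Start: joints at [1.155, 0.351, 1.652, -0, 1.139, -0.085], TCP at [0.179, 0.52, 0.23] pointing down, gripper open.
Joint ranges: [-2.75, 2.75], [-0.79, 2.1], [0.01, 2.65], [-1.57, 4.71], [0.07, 3.14], [-2.87, 2.87]. Speed limits (rad/s): [2.22, 2.22, 2.79, 3.14, 3.14, 3.14].

### API

Orientations are given as a unit quaternion [w, x, y, z].
In Python, from station import bot gives the robot as it stands. The module is installed in compiled form; this text tells all that it offers.
- The arm moves only by the shell command python3 -m handwheel 'ROWS'. ROWS is a JSON object of lists of equal length, an entry for each row: "gripper": the closure, from 0 (fully open) to 1 (shut); "offset": the shift along the world's x, y, z in units of 25 mm (1.0 is 25 mm), a list of three; "roll": the turn about the world's z in units of 5 degrees (1.0 is 5 degrees). A call has 1 to 10 rows; each row is the pose to reach, as a shift and turn from the pose commanded when the call began; what a row does not reach only later rows make up. A row lasts 1/8 s, in which the tool goes at most 62.5 mm and 10.7 degrees, less where a joint would pass 70% of its speed; a pose out of reach is approached as far as the arm can. A call with a gripper value outside its range is refused whole. The fingers move at their own pace and stop on an object; the grip force is fixed at half the most. Time passes only in rows, so rows that repeat a pose let the fingers close. It gives the time, the measured TCP pose, the force and the opening at its end, in the units of the state.
- bot.state(): the state, without advancing time (a new reading comes with each control period).
- bot.read_camera(name): name is "scene" or "top" or "wrist"; returns a dict with "img" (420x560x3 uint8, blue, green, red), "range_z" (420x560 float32, m along the optical axis (not along the pixel's ray), 0 where there is no reading), "vfov" (degrees; the focal length in pixels is half the picture's height over the tangent of half this angle, whatever the lens; pixels are square), "cx", "cy" (the principal point, pixels), "rvec" (rotation vector, rad) and "tvec" (3), from world to camera coordinates, as OpenCV has them; the wrist camera has in their place "hand_eye" (4x4, takes a point from camera to tool coordinates, whose origin is the TCP and whose axes are the tool frame's). Camera axes: x right, y down, z forward; pixel columns grow to the right and rows downward; lengths in m; the calibration is good to about 2 mm. A picture is of the moment at which its call begins: read the wrist's pose just before it.
- bot.finish_job(): hands the job in, once; it reports no verdict.
Trained networks look in the newest picture that a camera, given by its name, has taken for a name from the list of things; names that differ only in an ending like _2 or _b are one class to them, and where a whole thing is asked for, a point or a joint stands for the part that bears it (a point fixed in the world has none). Each returns a list of dicts, best first, with "score" (0 to 1); they miss things now and then, are a little off and sometimes report something else, mostly with a low value. They report only what shows in the picture. A call takes as long as a camera call. They do not tell look-alikes from the thing itself.
- bot.trace(camera, target): "mask" (420x560 bool, what is visible of it) and "location" ([column, row] in pixels, amid what is visible of it).
- bot.landmark_of(camera, target): "location" ([column, row] in pixels: a listed point, or the origin of a listed thing).
The state is a dict: "time": time; "q": joint angles; "dq": joint speeds; "joint_torque": joint torques, N m; "eef_pos": TCP position; "orientation": TCP orientation; "ft_force": force on the tool from outside, world axes, zero at the start; "wrist_torque": the same for the moment, N m; "finger_gap": finger opening in m.
Only numpy, scipy, OpenCV 4.12 (cv2) and the standard library are available. Lean on these libraries where they do the work, as an engineer would, in place of code of your own. Each camera call takes 0.05 s, during which the arm holds its last target.

### The job

Pick up the fork puller, slide its fork gently under the square cap in the middle of the control pad until the fork's stop presses on the cap's neck, without levering the cap over sideways, and pull straight up until the cap pops off. Touching the cap only with the puller and not pressing hard on the cap or the pad, stand the cap upright on the cork mat, then stand the puller upright on the desk clear of the pad and the mat. Leave the shaker, adapter and mug where they are.

Things in the scene. Friction and masses are not known exactly. Their poses are not given: they have to be found in the camera images.
- puller: Loose steel fork puller, 0.14 kg, standing upright: C-shaped frame (back web, top arm, fork) with a black grip bar on top, 82 mm high. Origin on its underside on the grip's axis, z up, fork open to +x. Back web 26 mm wide, x -34 to -29 mm, z 0 to 40 mm; top arm x -34 to 11 mm, z 35 to 40 mm; 31 mm of room between fork and arm.
- puller_slot (a point): Fork's slot, 2 mm above the puller's origin: two level rods 4 mm thick (z 0 to 4 mm of the puller), centre lines at y = +-9.5 mm, leave a slot 15 mm wide; from x = 11 mm they flare to y = +-11.5 mm, tips at x = 21 mm. A stiff cross rod between them, the stop, closes the slot: its front lies anywhere from x = -15.5 to -3.5 mm (set anew each time, not measured: feel for it).
- puller_grip (a point): On the puller's axis, 64 mm above its underside, inside the grip bar (24 mm along x, 14 mm along y, z 40 to 82 mm of the puller): take it here across the 14 mm.
- cap: Loose square black cap, 0.03 kg, snapped into the pad's middle. Origin at the centre of its foot's underside, z up, sides parallel to x and y. Foot 16 mm square, z 0 to 5 mm; white neck 12 mm square, z 5 to 18 mm; black hood 34 mm square, z 18 to 28 mm, with a 28 mm square step to z 32 mm. Only the fork's slot round the neck, under the hood, takes hold of it.
- cap_under (a point): On the cap's axis at the underside of the hood, 18 mm above the cap's origin. With the cap seated it is 7 mm above the pad's deck: that is the free gap for the 4 mm fork.
- pad: Fixed grey control pad, 110 mm along x, 160 mm along y, deck 24 mm high; origin at the centre of its underside, sides parallel to the cap's. On the deck: two fixed keys 28 mm square, 10 mm high, at y = +-52 mm; two round buttons 18 mm across, 9 mm high, at x = 38, y = +-52 mm. The deck on the cap's -x side is free: bring the fork in from there, moving to the pad's +x.
- socket (a point): Centre of the 17 mm square socket at deck level, 24 mm above the pad's origin. The socket is 11 mm deep; the cap's foot stands on its floor, held by four spring latches. A straight pull of about 12 to 15 N lifts it past them within 3 mm, then it is free; the foot must still rise out of the 11 mm socket. A sideways touch of 4 to 6 N rocks it only a little (0.07 rad at most).
- mat: Fixed cork mat on the desk, 130 mm square and 4 mm thick, origin at the centre of its underside.
- shaker: Bystander: white shaker bottle, 86 mm across, 160 mm high; origin at the centre of its underside.
- adapter: Bystander: white plug adapter box, 30 x 55 x 16 mm; origin at the centre of its underside.
- mug: Bystander: white mug, 80 mm across, 90 mm high; origin at the centre of its underside.
Mind the look-alikes: they are no part of the job. Of the things like the mat, leave any that is pink or turquoise; of the rest the larger one is meant.

How it is judged:
On the way, in this order (a step that is already met when the one before it is completed fails the run):
1. the fork is home under the seated cap: its rods between deck and hood, clear of the hood, and its stop pressing on the neck with over 1.5 N (contact force between puller and cap above 1.5 N and x of cap in the frame of puller between -0.012 and 0.005 m and z of cap_under in the frame of puller between 0.0042 and 0.0085 m and y of cap in the frame of puller between -0.003 and 0.003 m and z of cap_under in the frame of socket below 0.009 m), for 0.04 s.
2. the cap has been pulled straight up out of its socket and hangs level on the puller (its foot 2 mm or more above the deck, within 12 mm of the socket's axis, tilted under 0.3 rad) (z of cap in the frame of socket above 0.002 m and horizontal distance between cap and socket below 0.012 m and angle between cap's own z axis and vertical below 0.3 rad and contact force between cap and puller above 0.05 N), for 0.05 s.
3. the cap stands upright on the mat (contact force between cap and mat above 0.05 N and angle between cap's own z axis and vertical below 0.2 rad and horizontal distance between cap and mat below 0.06 m), for 0.2 s.
At the end, for the whole second after the job is handed in: The cap stands still and upright (tilt under 0.15 rad) on its foot on the mat, its centre within 60 mm of the mat's centre, not touching the puller; the puller stands still and upright (tilt under 0.15 rad) on the desk itself, touching neither pad nor mat (angle between each of cap, puller's own z axis and vertical below 0.15 rad and height (world z) of cap between 0.002 and 0.007 m and horizontal distance between cap and mat below 0.06 m and linear speed of each of cap, puller below 0.01 m/s and contact force between cap and puller below 0.05 N and height (world z) of puller below 0.003 m and contact force between puller and pad below 0.05 N and contact force between puller and mat below 0.05 N).
It fails at once if the fingers or arm touch the cap (contact force between any of the fingers, the arm and cap above 0.3 N).
It fails at once if the puller's load on the cap passes 25 N, or the cap is rocked sideways in its socket (tilted more than 0.1 rad before its foot is out) (contact force between puller and cap above 25 N or (z of cap in the frame of socket below -0.006 m and horizontal distance between cap and socket below 0.02 m and angle between cap's own z axis and vertical above 0.1 rad)).
It fails at once if the puller or the robot presses on the pad with more than 30 N (contact force between any of puller, the fingers, the arm and pad above 30 N).
It fails at once if the cap falls (faster than 0.7 m/s) (linear speed of cap above 0.7 m/s).
It fails at once if the shaker, adapter or mug is moved more than 20 mm (distance of any of shaker, adapter, mug from where it was at the start of the episode above 0.02 m).
It also fails if it takes over 70 s, if anything falls off the work surface, if the arm or the gripper's body presses on something with over 40 N, if the wrist force passes 120 N, or if a joint passes its speed limit or range.

## Working session

There is one attempt and no reset: what is moved stays moved. The work goes in short steps, Python scripts to look and compute and a shell command to move; the robot and the scene stay as the last step left them, time stands still between calls to the robot, and variables do not carry over. Pictures are saved under pics/ and viewed, and the job is handed in when it is done.

```bash
mkdir -p pics; cat > h.py <<'E'
from station import bot
import numpy as np, cv2
def cam(n):
    s=bot.state(); d=bot.read_camera(n); d['s']=s
    f=210/np.tan(np.radians(d['vfov'])/2); d['f']=f
    if n=='wrist':
        w,x,y,z=s['orientation']; 
        from scipy.spatial.transform import Rotation as R
        T=np.eye(4);T[:3,:3]=R.from_quat([x,y,z,w]).as_matrix();T[:3,3]=s['eef_pos']
        d['c2w']=T@np.array(d['hand_eye'])
    else:
        R_=cv2.Rodrigues(np.array(d['rvec'],float))[0];T=np.eye(4);T[:3,:3]=R_.T;T[:3,3]=-R_.T@np.array(d['tvec'],float).ravel();d['c2w']=T
    return d
def ray(d,p):
    v=np.array([(p[0]-d['cx'])/d['f'],(p[1]-d['cy'])/d['f'],1.]);return d['c2w'][:3,3],d['c2w'][:3,:3]@v
def at_z(d,p,z):
    o,v=ray(d,p);return o+v*(z-o[2])/v[2]
def cloud(d):
    h,w=d['range_z'].shape;u,v=np.meshgrid(np.arange(w),np.arange(h));z=d['range_z']
    P=np.stack([(u-d['cx'])/d['f']*z,(v-d['cy'])/d['f']*z,z],-1)
    return P@d['c2w'][:3,:3].T+d['c2w'][:3,3]
def proj(d,P):
    P=np.asarray(P,float);T=np.linalg.inv(d['c2w']);q=T[:3,:3]@P+T[:3,3];return q[:2]/q[2]*d['f']+np.array([d['cx'],d['cy']])
E
python3 - <<'E'
from h import *
print(bot.state())
for n in ['scene','top','wrist']:
    d=cam(n);cv2.imwrite(f'pics/{n}0.png',d['img']);print(n,d['f'],d['c2w'].round(3).tolist())
    for t in ['puller','cap','pad','mat','shaker','adapter','mug']:
        C=cloud(d)
        for r in bot.trace(n,t):
            m=r['mask'];P=C[m&(d['range_z']>0)]
            print(n,t,round(r['score'],2),np.round(r['location']),m.sum(),np.median(P,0).round(3) if len(P) else None)
E
```

```text
{'time': 0.0, 'q': array([ 1.15537409e+00,  3.51244886e-01,  1.65242327e+00, -2.00061820e-05,
        1.13907649e+00, -8.45758131e-02]), 'dq': array([-1.45622004e-03, -1.37290846e-03,  6.62673031e-06,  1.00355033e-03,
        9.88561114e-05, -1.66012267e-04]), 'joint_torque': array([-3.61235972e-03, -4.97321463e+01, -2.85244739e+01,  6.97328104e-02,
        2.59213446e-02, -8.10168990e-05]), 'eef_pos': array([0.17849954, 0.51988336, 0.22909699]), 'orientation': array([ 3.01676111e-04,  8.13890441e-01,  5.81018088e-01, -4.90760265e-04]), 'ft_force': array([0.07865807, 0.50208191, 0.28104993]), 'wrist_torque': array([ 0.06157463, -0.01609008, -0.00102453]), 'finger_gap': 0.09258994299849933}
scene 429.62068702117756 [[-0.048, 0.822, -0.568, 1.152], [0.999, 0.048, -0.014, 0.021], [0.016, -0.568, -0.823, 0.972], [0.0, 0.0, 0.0, 1.0]]
scene puller 0.78 [361. 215.] 223 [0.515 0.231 0.044]
scene cap 0.6 [266. 236.] 166 [ 0.572 -0.016  0.044]
scene pad 0.58 [266. 234.] 2352 [ 0.581 -0.015  0.025]
scene mat 0.87 [109. 244.] 984 [ 0.599 -0.422  0.003]
scene mat 0.83 [183. 203.] 1855 [ 0.479 -0
[... 454 characters left out ...]
, 1.237], [0.0, 0.0, 0.0, 1.0]]
top puller 0.5 [185. 213.] 215 [0.503 0.228 0.041]
top cap 0.56 [285. 185.] 178 [ 0.565 -0.02   0.044]
top pad 0.71 [279. 194.] 2380 [ 0.561 -0.017  0.024]
top mat 0.94 [288. 271.] 1255 [ 0.354 -0.024  0.003]
top mat 0.89 [370. 225.] 2424 [ 0.472 -0.242  0.004]
top mat 0.76 [435. 176.] 1119 [ 0.594 -0.424  0.003]
top mat 0.62 [430. 301.] 2640 [ 0.273 -0.383  0.004]
top shaker 0.65 [105. 162.] 1394 [0.613 0.406 0.155]
top adapter 0.68 [281. 136.] 215 [ 0.721 -0.018  0.015]
top mug 0.58 [340. 120.] 1195 [ 0.753 -0.172  0.043]
wrist 289.87038424280144 [[0.324, 0.906, 0.272, 0.103], [0.946, -0.311, -0.093, 0.546], [0.0, 0.287, -0.958, 0.386], [0.0, 0.0, 0.0, 1.0]]
```

View pics/scene0.png

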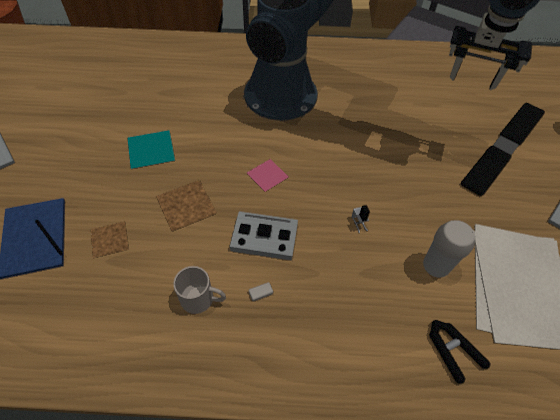

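View pics/top0.png

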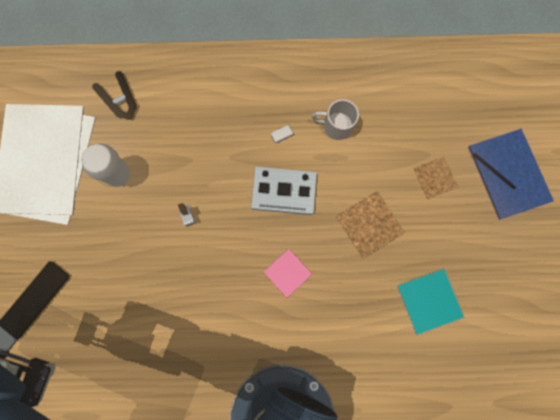

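```bash
python3 - <<'E'
import cv2,numpy as np
s=cv2.imread('pics/scene0.png');t=cv2.imread('pics/top0.png')
a=cv2.resize(s[180:300,200:400],(800,480),interpolation=2)
cv2.imwrite('pics/s_crop.png',a)
b=cv2.resize(t[130:250,140:340],(800,480),interpolation=2)
cv2.imwrite('pics/t_crop.png',b)
E
```

```text
(no output)
```

Candidates (top image): for the mat, pink (288,272), turquoise (430,300), small cork (435,177) and large cork (370,224). I choose the large cork one. There is only one puller (185,213) and one pad (284,190), whose round buttons face world +x. Next I check close crops.

View pics/s_crop.png

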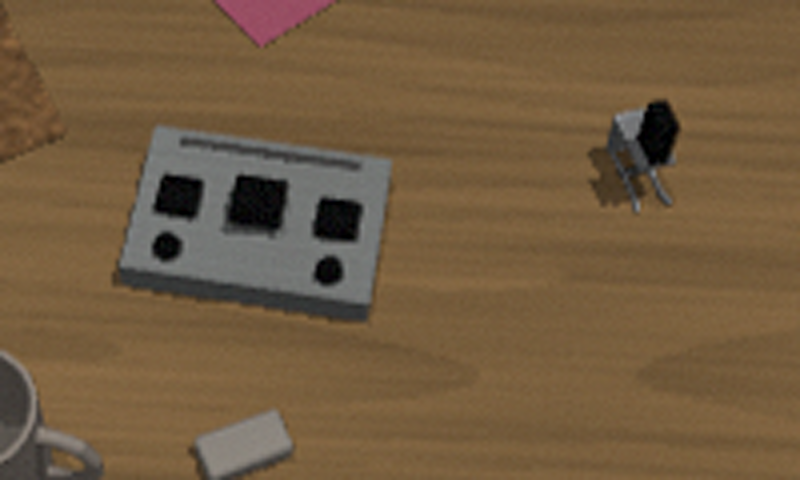

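View pics/t_crop.png

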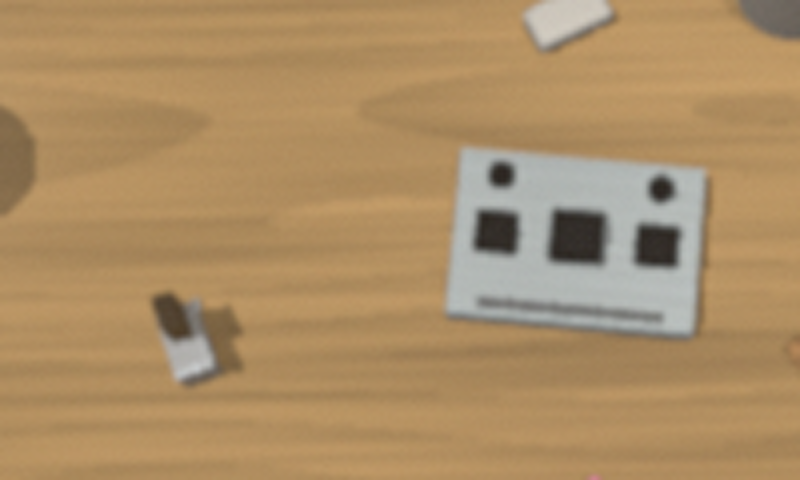

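```bash
python3 - <<'E'
from h import *
for n in ['scene','top']:
    d=cam(n);C=cloud(d)
    for t in ['puller','puller_slot','puller_grip','cap','cap_under','pad','socket','mat']:
        zz=dict(puller=0,puller_slot=.002,puller_grip=.064,cap=.013,cap_under=.031,pad=0,socket=.024,mat=0)[t]
        for r in bot.landmark_of(n,t):print(n,t,round(r['score'],2),np.round(r['location'],1),at_z(d,r['location'],zz).round(4))
    for t in ['pad','puller']:
      for r in bot.trace(n,t)[:1]:
        m=r['mask'];P=C[m&(d['range_z']>0)]
        if t=='pad':
            P=P[(P[:,2]>.02)&(P[:,2]<.028)];print(cv2.minAreaRect(P[:,:2].astype(np.float32)*1000),np.median(P[:,2]))
        else:
            for lo,hi in [(0,.02),(.02,.036),(.036,.06),(.06,.09),(.07,.09)]:
                Q=P[(P[:,2]>lo)&(P[:,2]<hi)]
                if len(Q):print(lo,hi,len(Q),Q.mean(0).round(4),np.ptp(Q,axis=0).round(3))
    for r in bot.trace(n,'mat'):
        m=r['mask'];P=C[m&(d['range_z']>0)];print(cv2.minAreaRect(P[:,:2].astype(np.float32)*1000),P[:,2].mean())
E
```

```text
scene puller 0.67 [364.  225.7] [0.5145 0.2489 0.    ]
scene puller_slot 0.55 [359.  227.2] [0.5214 0.2346 0.002 ]
scene puller_grip 0.64 [360.9 210.2] [0.5091 0.2292 0.064 ]
scene cap 0.67 [265.3 235.8] [ 0.5695 -0.0145  0.013 ]
scene cap_under 0.58 [264.  230.8] [ 0.5655 -0.0181  0.031 ]
scene pad 0.75 [266.  235.7] [ 0.5612 -0.0132  0.    ]
scene socket 0.86 [263.  230.8] [ 0.5613 -0.021   0.024 ]
scene mat 0.77 [266.7 176.2] [ 0.3589 -0.023   0.    ]
scene mat 0.61 [151.5 147.6] [ 0.2684 -0.3793  0.    ]
scene mat 0.6 [183.9 201. ] [ 0.4616 -0.2479  0.    ]
scene mat 0.54 [263.3 236.7] [ 0.5646 -0.0201  0.    ]
((568.4102172851562, -17.535972595214844), (160.55987548828125, 113.65726470947266), 83.58208465576172) 0.024480329497940045
0 0.02 44 [0.505  0.2319 0.0059] [0.052 0.045 0.019]
0.02 0.036 6 [0.4945 0.2206 0.0276] [0.024 0.009 0.016]
0.036 0.06 101 [0.5144 0.2309 0.0447] [0.047 0.036 0.022]
0.06 0.09 73 [0.5212 0.2356 0.0758] [0.022 0.019 0.026]
0.07 0.09 53 [0.5205 0.2356 0.0797] [0.022 0.018 0.015]
((275.72198486328125, -380.416015625), (132.271240234375, 131.92042541503
[... 1320 characters left out ...]
4883 0.225  0.0286] [0.035 0.031 0.015]
0.036 0.06 130 [0.4997 0.2272 0.0412] [0.049 0.031 0.023]
0.06 0.09 61 [0.5124 0.2326 0.0788] [0.022 0.015 0.028]
0.07 0.09 53 [0.5127 0.2331 0.0808] [0.022 0.015 0.016]
((593.724365234375, -425.06500244140625), (91.69034576416016, 93.556884765625), 20.596826553344727) 0.0027148893177702145
((473.19488525390625, -243.512939453125), (130.9137725830078, 131.44955444335938), 30.38967514038086) 0.004147296899301653
((355.082763671875, -22.934051513671875), (88.32872009277344, 88.06912994384766), 40.92447280883789) 0.002932388817762678
((273.3345947265625, -384.3663635253906), (131.05931091308594, 133.7255401611328), 18.059932708740234) 0.004299692176831107
```

The crops show the puller at top-crop (185,340): web toward -x, fork toward +x and somewhat +y. The pad's cap is central and the buttons are on the +x side. Pad yaw is about -6.5°. I'll move above the puller for a closer wrist view.

```bash
python3 -m handwheel '{"gripper":[0,0,0,0,0,0,0,0,0,0],"offset":[[2,-2,0],[4,-4,0],[6,-6,0],[8,-8,0],[10,-10,0],[11.4,-12.2,0],[11.4,-12.2,0],[11.4,-12.2,0],[11.4,-12.2,0],[11.4,-12.2,0]],"roll":[1,2,4,6,8,8,8,8,8,8]}'
cat > look.py <<'E'
from h import *
import sys
n=sys.argv[1]
d=cam('wrist');cv2.imwrite(f'pics/{n}.png',d['img']);C=cloud(d);np.savez(f'{n}.npz',C=C,img=d['img'],r=d['range_z'])
s=d['s'];print(s['time'],s['eef_pos'].round(4),s['ft_force'].round(2))
Z=dict(puller=0,puller_slot=.002,puller_grip=.064,cap=.013,cap_under=.031,pad=0,socket=.024,mat=0)
for t in sys.argv[2:]:
    for r in bot.landmark_of('wrist',t):print(t,round(r['score'],2),np.round(r['location'],1),at_z(d,r['location'],Z[t]).round(4))
import pickle;d.pop('s');pickle.dump(d,open(f'{n}.pkl','wb'))
E
python3 look.py w1 puller puller_slot puller_grip
```

```text
time: 3.65
eef_pos: [0.4629, 0.2162, 0.2297]
orientation: [-0.0, 0.565, 0.825, 0.0]
ft_force: [0.3, -0.3, 0.3]
finger_gap: 0.0932
3.65 [0.4629 0.2162 0.2297] [ 0.28 -0.34  0.35]
puller 0.85 [279.1 229.4] [0.5157 0.2353 0.    ]
puller_grip 0.85 [279.2 247.6] [0.516  0.2358 0.064 ]
```

View pics/w1.png

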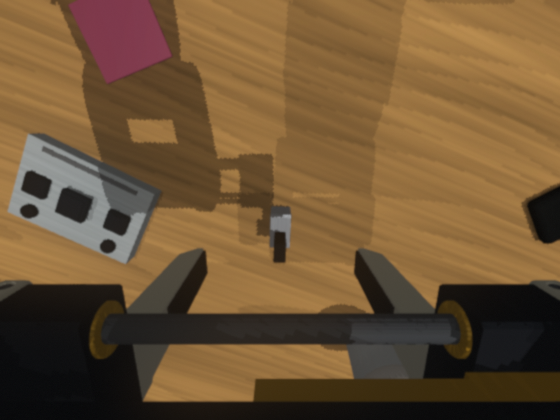

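The wrist picture shows the puller at (280,235), web at the top and grip bar at (279,248), nearly parallel to the image columns. The pad is on the left at (80,200). I'll fit its yaw and centre.

```bash
python3 - <<'E'
import numpy as np,cv2
f=np.load('w1.npz');C=f['C'];img=f['img'];r=f['r']
m=(r>0)&(abs(C[...,0]-.51)<.06)&(abs(C[...,1]-.233)<.06)
for lo,hi in [(.034,.045),(.06,.09),(.074,.09)]:
    k=m&(C[...,2]>lo)&(C[...,2]<hi);P=C[k];print(lo,hi,len(P),P.mean(0).round(4),P[:,2].max().round(4));R=cv2.minAreaRect((P[:,:2]*1000).astype(np.float32));print(R)
k=(r>0)&(C[...,2]>.021)&(C[...,2]<.027)&(C[...,0]>.48)&(C[...,0]<.66)&(abs(C[...,1]+.02)<.12)
P=C[k];print(P.mean(0),cv2.minAreaRect((P[:,:2]*1000).astype(np.float32)))
cv2.imwrite('pics/w1c.png',cv2.resize(img[190:280,220:340],(800,600),interpolation=2))
E
```

```text
0.034 0.045 531 [0.4986 0.23   0.0408] 0.0449
((503.6308898925781, 232.09927368164062), (44.94430160522461, 25.375465393066406), 20.574268341064453)
0.06 0.09 308 [0.5118 0.2346 0.0797] 0.0849
((514.4589233398438, 235.50083923339844), (23.387706756591797, 13.134537696838379), 20.6173095703125)
0.074 0.09 258 [0.5133 0.2351 0.0822] 0.0849
((514.4661865234375, 235.6691436767578), (23.287214279174805, 12.610197067260742), 21.202932357788086)
[ 0.55975831 -0.01839546  0.02491499] ((566.3803100585938, -19.230186462402344), (161.77317810058594, 112.015380859375), 83.21158599853516)
```

View pics/w1c.png

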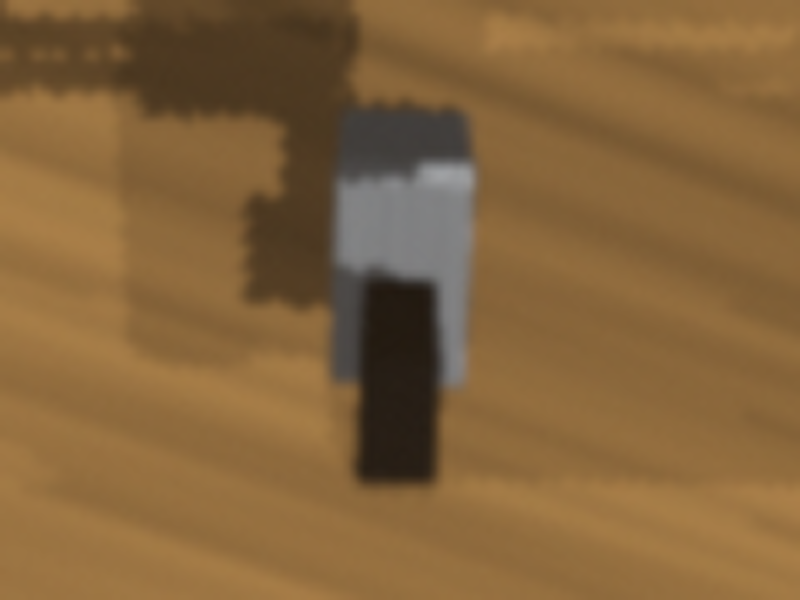

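```bash
python3 -m handwheel '{"gripper":[0,0,0,0,0,0,0,0],"offset":[[1,0.4,0],[2.06,0.78,0],[2.06,0.78,-2],[2.06,0.78,-4],[2.06,0.78,-5.5],[2.06,0.78,-6.5],[2.06,0.78,-6.9],[2.06,0.78,-6.9]],"roll":[0,0,0,0,0,0,0,0]}'
python3 look.py w2 puller_grip
```

```text
time: 4.85
eef_pos: [0.515, 0.2349, 0.0572]
orientation: [-0.0, 0.566, 0.824, -0.0]
ft_force: [0.3, 0.5, 0.2]
finger_gap: 0.0932
4.85 [0.515  0.2349 0.0572] [0.33 0.49 0.17]
puller_grip 0.62 [280.7 274.2] [0.5144 0.2354 0.064 ]
```

View pics/w2.png

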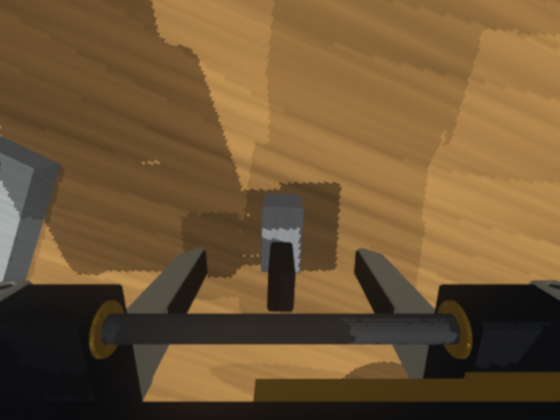

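The grip bar (281,275) sits centred between the jaws, so I close.

```bash
python3 -m handwheel '{"gripper":[1,1,1,1,1,1,1,1,1,1],"offset":[[0,0,0],[0,0,0],[0,0,0],[0,0,0],[0,0,0],[0,0,0],[0,0,0],[0,0,0],[0,0,0],[0,0,0]],"roll":[0,0,0,0,0,0,0,0,0,0]}'
```

```text
time: 6.2
eef_pos: [0.5151, 0.2347, 0.0571]
orientation: [-0.0, 0.566, 0.824, -0.0]
ft_force: [-1.0, 1.0, -0.3]
finger_gap: 0.014
```

```bash
python3 -m handwheel '{"gripper":[1,1,1,1,1,1,1,1,1,1],"offset":[[0,0,0.5],[0,0,1.5],[0,0,3],[0,-1,4.4],[-0.7,-3,4.4],[-1.4,-5,4.4],[-2.2,-7,4.4],[-2.2,-9,4.4],[-2.2,-9.8,4.4],[-2.2,-9.8,4.4]],"roll":[0,0,0,-1,-2.2,-3.5,-4.5,-5.55,-5.55,-5.55]}'
python3 look.py w3 cap cap_under pad socket puller_slot puller
```

```text
time: 7.45
eef_pos: [0.4602, -0.0113, 0.1678]
orientation: [0.0, 0.748, 0.664, 0.0]
ft_force: [-1.0, 0.8, -1.5]
finger_gap: 0.0139
7.45 [ 0.4602 -0.0113  0.1678] [-0.95  0.83 -1.48]
cap_under 0.42 [284.5 297.5] [ 0.5665 -0.0187  0.031 ]
socket 0.43 [279.7 236.2] [ 0.4936 -0.0156  0.024 ]
puller 0.77 [281.9 233.6] [ 0.4997 -0.0137  0.    ]
```

View pics/w3.png

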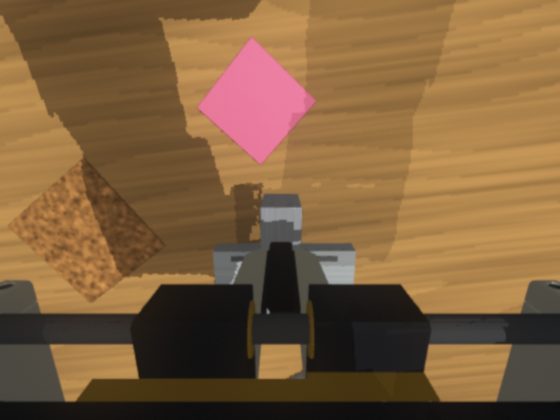

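The pad's -x edge shows at row 245 and the gripper hides the cap. The large cork mat is at (87,230). I'll go past the pad so the wrist camera sees the cap and pad with the puller in the same image.

```bash
python3 -m handwheel '{"gripper":[1,1,1,1,1,1,1],"offset":[[1.5,0,1.4],[3.5,0,2.4],[5.5,-0.5,2.4],[7.3,-0.7,2.4],[8.2,-0.75,2.4],[8.2,-0.75,2.4],[8.2,-0.75,2.4]],"roll":[0,0,0,0,0,0,0]}'
python3 look.py w4 cap cap_under pad socket puller_slot puller puller_grip
```

```text
time: 8.68
eef_pos: [0.6643, -0.0287, 0.2269]
orientation: [-0.0, 0.747, 0.665, -0.0]
ft_force: [0.3, -0.1, -0.8]
finger_gap: 0.0139
8.675 [ 0.6643 -0.0287  0.2269] [ 0.32 -0.11 -0.76]
cap 0.81 [280.9 109.9] [ 0.5632 -0.0158  0.013 ]
cap_under 0.84 [277.2 114.5] [ 0.5687 -0.0208  0.031 ]
cap_under 0.15 [290.3 229. ] [ 0.7088 -0.0206  0.031 ]
puller 0.61 [279.1 234.8] [ 0.7265 -0.0373  0.    ]
puller 0.4 [279.3 111.9] [ 0.5646 -0.018   0.    ]
puller_grip 0.7 [276.4 274.3] [ 0.7535 -0.0435  0.064 ]
```

View pics/w4.png

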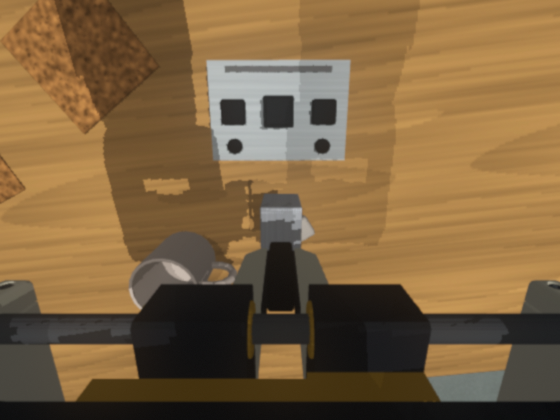

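This picture shows the pad (207–349, 60–160), the cap at (278,112) and the held puller's arm at (281,220). I'll fit everything in the tool frame.

```bash
cat > fit.py <<'E'
import numpy as np,cv2,pickle,sys
from scipy.optimize import least_squares
d=pickle.load(open('w4.pkl','rb'));img=d['img'];H=np.array(d['hand_eye']);f=d['f'];r=d['range_z']
g=img.astype(np.float32).mean(2)
sat=cv2.cvtColor(img,cv2.COLOR_BGR2HSV)[...,1]
def toolray(p): 
    v=np.array([(p[0]-d['cx'])/f,(p[1]-d['cy'])/f,1.]);return H[:3,3],H[:3,:3]@v
def attz(p,z):
    o,v=toolray(p);return o+v*(z-o[2])/v[2]
ztcp=.2269
# deck: gray (low sat) region
m=(sat<60).astype(np.uint8);m[:50]=0;m[175:]=0;m[:,:190]=0;m[:,370:]=0
dark=((g<60)).astype(np.uint8)
n,lab,st,ce=cv2.connectedComponentsWithStats(m);i=1+np.argmax(st[1:,4]);print(st[i])
cs=cv2.findContours((lab==i).astype(np.uint8),0,1)[0];c=max(cs,key=cv2.contourArea)
hull=cv2.convexHull(c).reshape(-1,2)
P=np.array([attz(p,ztcp-.024) for p in c.reshape(-1,2)])[:,:2]*1000
print('deck tool mm',cv2.minAreaRect(P.astype(np.float32)))
q=cv2.minAreaRect(c.reshape(-1,2).astype(np.float32));print(q)
# cap dark
k=(g<55).astype(np.uint8);k[:90]=0;k[135:]=0;k[:,:258]=0;k[:,300:]=0
n,lab,st,ce=cv2.connectedComponentsWithStats(k);i=1+np.argmax(st[1:,4]);print('cap',st[i],ce[i])
c=max(cv2.findContours((lab==i).astype(np.uint8),0,1)[0],key=cv2.contourArea).reshape(-1,2)
P=np.array([attz(p,ztcp-.041) for p in c])[:,:2]*1000;print('cap at hood z',cv2.minAreaRect(P.astype(np.float32)))
for nm,x0,x1,y0,y1 in[('keyL',215,250,94,130),('keyR',305,342,94,130),('bL',222,250,134,158),('bR',308,336,134,158)]:
    k=(g[y0:y1,x0:x1]<55).astype(np.uint8);n,lab,st,ce=cv2.connectedComponentsWithStats(k);i=1+np.argmax(st[1:,4]);p=ce[i]+[x0,y0];print(nm,st[i],p,(attz(p,ztcp-.033)*1000).round(2))
# puller
z=r;u,v=np.meshgrid(np.arange(560),np.arange(420))
Pc=np.stack([(u-d['cx'])/f*z,(v-d['cy'])/f*z,z],-1)@H[:3,:3].T+H[:3,3]
T=Pc*1000
for nm,zlo,zhi in [('grip',-30,-20),('arm',12,21),('web',21,55)]:
    k=(r>0)&(T[...,2]>zlo)&(T[...,2]<zhi)&(abs(T[...,0])<25)&(T[...,1]<30)&(T[...,1]>-60)
    if k.sum():print(nm,k.sum(),T[k].mean(0).round(1),T[k].min(0).round(1),T[k].max(0).round(1))
E
python3 fit.py; python3 - <<'E'
import cv2
i=cv2.imread('pics/w4.png');cv2.imwrite('pics/w4c.png',cv2.resize(i[180:300,200:360],(800,600),interpolation=2))
E
```

```text
[  207    60   143   101 13847]
deck tool mm ((-2.40191650390625, -98.35551452636719), (109.96501159667969, 160.962646484375), 89.9701156616211)
((278.0, 110.0), (100.0, 142.0), 90.0)
cap [264  97  29  30 853] [277.89214537 111.37045721]
cap at hood z ((-2.315018653869629, -98.1722640991211), (30.403459548950195, 31.483274459838867), 89.97126770019531)
keyL [  6   7  24  23 519] [232.60693642 111.99229287] [-54.01 -98.24 193.9 ]
keyR [  7   6  24  24 550] [323.12909091 111.41090909] [ 49.01 -98.92 193.9 ]
bL [  6   6  13  13 134] [234.26119403 145.8880597 ] [-53.82 -60.66 193.9 ]
bR [  7   6  14  13 140] [321.7        145.70714286] [ 48.96 -60.92 193.9 ]
grip 1831 [  0.3  -4.4 -25.2] [-22.4 -12.8 -30. ] [ 23.3  11.4 -20. ]
arm 1659 [  0.5 -22.   16.3] [-12.5 -34.6  12. ] [13.5 -5.5 21. ]
web 442 [  0.5 -34.   36.6] [-12.4 -34.5  21. ] [ 13.6 -33.   55. ]
```

View pics/w4c.png

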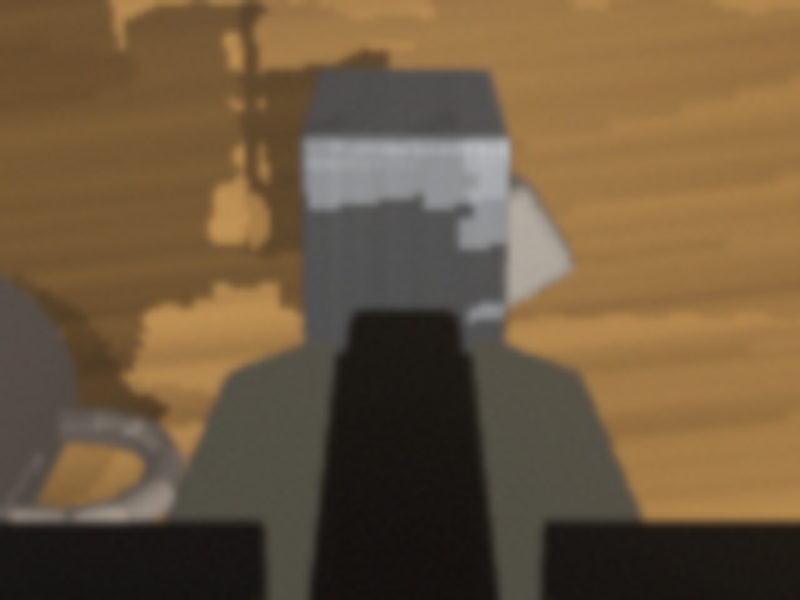

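The cap is 2.9 mm lateral of the puller axis (tool x) and 98 mm behind. Yaw is aligned to under 0.4°, and the cap is at about (0.5667, -0.0202). I'll go to a standoff on the -x side.

```bash
python3 -m handwheel '{"gripper":[1,1,1,1,1,1,1,1],"offset":[[-2,0.2,0],[-4,0.4,0],[-6.37,0.63,0],[-6.37,0.63,-1.5],[-6.37,0.63,-3.2],[-6.37,0.63,-4.28],[-6.37,0.63,-4.28],[-6.37,0.63,-4.28]],"roll":[0,0,0,0,0,0,0,0]}'
python3 look.py w5;  python3 - <<'E'
import sys;sys.path.insert(0,'.')
from h import *
d=cam('scene');cv2.imwrite('pics/sc5.png',cv2.resize(d['img'][150:270,200:340],(700,600),interpolation=2))
E
```

```text
time: 10.07
eef_pos: [0.5065, -0.0134, 0.1213]
orientation: [0.001, 0.747, 0.665, 0.001]
ft_force: [-0.3, -1.0, -1.8]
finger_gap: 0.0141
10.075 [ 0.5065 -0.0134  0.1213] [-0.26 -0.97 -1.77]
```

View pics/w5.png

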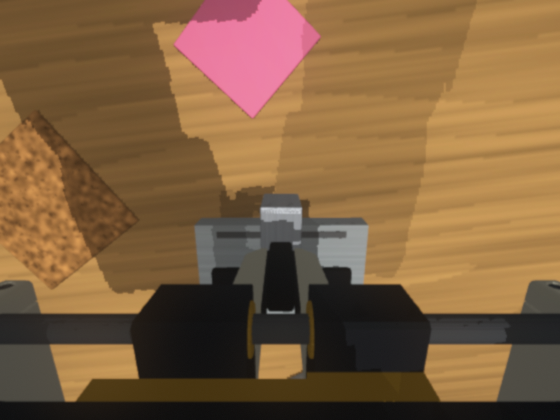

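View pics/sc5.png

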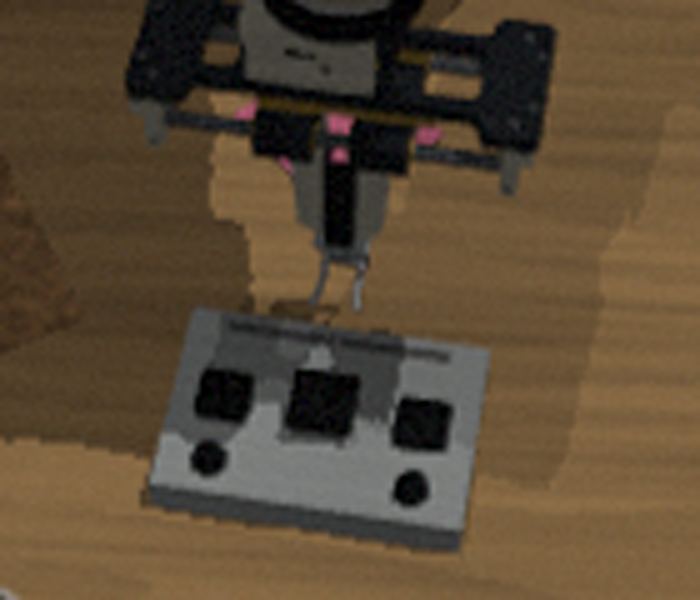

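The wrist picture shows the deck edges near columns 196 and 368 and the puller at 281. The scene crop shows the fork pointing at the cap. I'll check the lateral offset here.

```bash
python3 - <<'E'
import numpy as np,cv2,pickle
d=pickle.load(open('w5.pkl','rb'));img=d['img'].astype(np.float32);H=np.array(d['hand_eye']);f=d['f'];r=d['range_z']
def attz(p,z):
    v=np.array([(p[0]-d['cx'])/f,(p[1]-d['cy'])/f,1.]);o=H[:3,3];v=H[:3,:3]@v;return (o+v*(z-o[2])/v[2])*1000
s=img[...,2]-img[...,0]  # wood: R>>B ; deck gray: ~0
L=[];R=[]
for y in range(224,275,4):
    row=s[y]
    # transition threshold crossing
    def cross(a,b):
        xs=np.arange(a,b);v=row[a:b];t=(v.max()+v.min())/2
        i=np.where(np.diff(np.sign(v-t)))[0]
        i=i[0] if a<250 else i[-1]
        return a+i+(t-v[i])/(v[i+1]-v[i])
    try:
        l=cross(185,210);rr=cross(355,380);a=attz((l,y),.1213-.024);b=attz((rr,y),.1213-.024)
        L.append(a);R.append(b)
    except Exception as e:print(y,e)
L=np.array(L);R=np.array(R);print(L[:,0].round(1),R[:,0].round(1),((L+R)/2)[:,0].round(2))
pl=np.polyfit(L[:,1],L[:,0],1);pr=np.polyfit(R[:,1],R[:,0],1);print(pl,pr)
u,v=np.meshgrid(np.arange(560),np.arange(420));z=r
T=(np.stack([(u-d['cx'])/f*z,(v-d['cy'])/f*z,z],-1)@H[:3,:3].T+H[:3,3])*1000
k=(r>0)&(T[...,2]>10)&(T[...,2]<52)&(abs(T[...,0])<25)&(T[...,1]<0)&(T[...,1]>-40)
print(T[k].min(0),T[k].max(0))
# deck front edge -x at columns 210..250, 310..350
for x in [210,225,240,255,310,325,340,355]:
    col=s[200:235,x];t=(col.max()+col.min())/2;i=np.where(np.diff(np.sign(col-t)))[0];print(x,[(200+j) for j in i],attz((x,200+i[-1]+.5),.1213-.024).round(1))
E
```

```text
[-78.4 -79.4 -79.4 -79.5 -79.3 -79.3 -79.4 -79.4 -79.3 -79.3 -79.3 -79.4
 -79.2] [80.4 81.2 81.3 81.4 81.3 81.4 81.4 81.4 81.3 81.5 81.3 81.5 81.5] [0.99 0.93 0.98 0.94 1.   1.04 1.01 0.98 1.03 1.12 1.01 1.05 1.14]
[-4.94586576e-03 -7.91360821e+01] [1.08083976e-02 8.10046210e+01]
[-12.5027364  -34.45445893  10.01768961] [13.56263944 -5.28185154 51.87218256]
210 [np.int64(217)] [-63.9  -2.4  97.3]
225 [np.int64(217)] [-50.2  -2.4  97.3]
240 [np.int64(217)] [-36.5  -2.4  97.3]
255 [np.int64(217)] [-22.8  -2.4  97.3]
310 [np.int64(217)] [27.4 -2.4 97.3]
325 [np.int64(217)] [41.2 -2.4 97.3]
340 [np.int64(217)] [54.9 -2.4 97.3]
355 [np.int64(217)] [68.6 -2.4 97.3]
```

Lateral remainder is +0.4 mm and the distance to the cap is about 60 mm; both views agree. Now I lower so the fork is about 1.4 mm above the deck.

```bash
python3 -m handwheel '{"gripper":[1,1,1,1,1,1],"offset":[[0,0.016,-0.5],[0,0.016,-1.2],[0,0.016,-1.53],[0,0.016,-1.53],[0,0.016,-1.53],[0,0.016,-1.53]],"roll":[0,0,0,0,0,0]}'; python3 -c "
from station import bot
s=bot.state();print(s['eef_pos'],s['ft_force'],s['wrist_torque'])"
```

```text
time: 10.92
eef_pos: [0.506, -0.0129, 0.0821]
orientation: [0.0, 0.747, 0.665, 0.0]
ft_force: [0.4, -0.8, -0.8]
finger_gap: 0.0137
[ 0.50599735 -0.01294792  0.08206114] [ 0.42166208 -0.77536482 -0.84494993] [ 0.04439657 -0.02903226  0.01208811]
```

```bash
python3 -m handwheel '{"gripper":[1,1,1,1,1,1],"offset":[[0.4,-0.047,0.012],[0.8,-0.094,0.012],[1.2,-0.14,0.012],[1.4,-0.164,0.012],[1.4,-0.164,0.012],[1.4,-0.164,0.012]],"roll":[0,0,0,0,0,0]}'; python3 -c "
from station import bot
s=bot.state();print(s['eef_pos'],s['ft_force'],s['wrist_torque'])"
```

```text
time: 11.68
eef_pos: [0.5406, -0.017, 0.0821]
orientation: [-0.0, 0.747, 0.665, -0.0]
ft_force: [0.9, 1.0, -1.2]
finger_gap: 0.0137
[ 0.54057942 -0.01695868  0.08208665] [ 0.89304576  1.01828488 -1.23493149] [ 0.01208991  0.00208834 -0.00763437]
```

```bash
python3 -m handwheel '{"gripper":[1,1,1,1,1,1],"offset":[[0.12,-0.014,0.012],[0.24,-0.028,0.012],[0.36,-0.042,0.012],[0.48,-0.056,0.012],[0.6,-0.07,0.012],[0.6,-0.07,0.012]],"roll":[0,0,0,0,0,0]}'; python3 -c "
from station import bot
for i in range(3):
  s=bot.state();print(s['eef_pos'],s['ft_force'],s['wrist_torque'])"
```

```text
time: 12.42
eef_pos: [0.556, -0.0188, 0.0825]
orientation: [0.0, 0.747, 0.665, 0.0]
ft_force: [0.1, 0.9, -1.2]
finger_gap: 0.014
[ 0.55604159 -0.01879321  0.08245115] [ 0.1054799   0.92355784 -1.22922737] [ 0.00497377 -0.04576859 -0.00051296]
[ 0.55604159 -0.01879321  0.08245115] [ 0.1054799   0.92355784 -1.22922737] [ 0.00497377 -0.04576859 -0.00051296]
[ 0.55604159 -0.01879321  0.08245115] [ 0.1054799   0.92355784 -1.22922737] [ 0.00497377 -0.04576859 -0.00051296]
```

```bash
python3 look.py w6;  python3 - <<'E'
import sys;sys.path.insert(0,'.')
from h import *
d=cam('scene');cv2.imwrite('pics/sc6.png',cv2.resize(d['img'][170:270,210:330],(720,600),interpolation=2))
E
```

```text
12.425 [ 0.556  -0.0188  0.0825] [ 0.11  0.92 -1.23]
```

View pics/sc6.png

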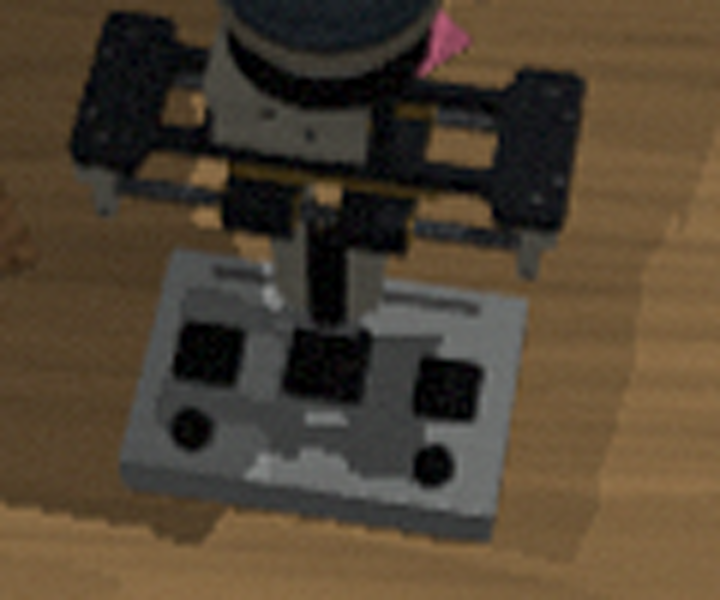

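The scene crop shows the fork under the hood, with the cap level and no contact force. Now I feel for the stop in small steps.

```bash
python3 -m handwheel '{"gripper":[1,1,1,1,1,1],"offset":[[0.05,-0.006,0],[0.1,-0.012,0],[0.15,-0.017,0],[0.2,-0.023,0],[0.2,-0.023,0],[0.2,-0.023,0]],"roll":[0,0,0,0,0,0]}'; python3 -m handwheel '{"gripper":[1,1,1,1],"offset":[[0.04,-0.005,0],[0.08,-0.009,0],[0.08,-0.009,0],[0.08,-0.009,0]],"roll":[0,0,0,0]}'; python3 -m handwheel '{"gripper":[1,1,1,1],"offset":[[0.04,-0.005,0],[0.04,-0.005,0],[0.04,-0.005,0],[0.04,-0.005,0]],"roll":[0,0,0,0]}'
```

```text
time: 13.28
eef_pos: [0.5608, -0.0194, 0.0825]
orientation: [0.0, 0.747, 0.665, -0.0]
ft_force: [0.2, -0.8, -1.3]
finger_gap: 0.0141
time: 13.78
eef_pos: [0.5628, -0.0196, 0.0825]
orientation: [-0.0, 0.747, 0.665, -0.0]
ft_force: [0.5, 0.3, -1.2]
finger_gap: 0.0137
time: 14.28
eef_pos: [0.5639, -0.0197, 0.0825]
orientation: [-0.0, 0.747, 0.665, 0.0]
ft_force: [-0.5, -0.1, -1.5]
finger_gap: 0.0137
```

```bash
python3 -m handwheel '{"gripper":[1,1,1],"offset":[[0.024,-0.003,0],[0.024,-0.003,0],[0.024,-0.003,0]],"roll":[0,0,0]}'; python3 -m handwheel '{"gripper":[1,1,1],"offset":[[0.024,-0.003,0],[0.024,-0.003,0],[0.024,-0.003,0]],"roll":[0,0,0]}'
```

```text
time: 14.65
eef_pos: [0.5645, -0.0198, 0.0825]
orientation: [0.0, 0.747, 0.665, 0.0]
ft_force: [-0.5, 0.8, -1.4]
finger_gap: 0.0139
time: 15.02
eef_pos: [0.565, -0.0198, 0.0825]
orientation: [-0.0, 0.747, 0.665, -0.0]
ft_force: [0.3, -0.5, -1.5]
finger_gap: 0.0143
```

```bash
python3 -m handwheel '{"gripper":[1,1,1],"offset":[[0.024,-0.003,0],[0.024,-0.003,0],[0.024,-0.003,0]],"roll":[0,0,0]}'
```

```text
time: 15.4
eef_pos: [0.5657, -0.0199, 0.0825]
orientation: [0.0, 0.747, 0.665, -0.0]
ft_force: [-0.5, -0.2, -1.2]
finger_gap: 0.0138
```

```bash
python3 -m handwheel '{"gripper":[1,1,1],"offset":[[0.024,-0.003,0],[0.024,-0.003,0],[0.024,-0.003,0]],"roll":[0,0,0]}'
```

```text
time: 15.78
eef_pos: [0.5663, -0.02, 0.0825]
orientation: [-0.0, 0.747, 0.665, -0.0]
ft_force: [-0.1, 0.5, -1.0]
finger_gap: 0.0139
```

```bash
python3 -m handwheel '{"gripper":[1,1,1],"offset":[[0.024,-0.003,0],[0.024,-0.003,0],[0.024,-0.003,0]],"roll":[0,0,0]}'
```

```text
time: 16.15
eef_pos: [0.5669, -0.0201, 0.0825]
orientation: [0.0, 0.747, 0.665, 0.0]
ft_force: [0.5, -0.6, -1.6]
finger_gap: 0.0138
```

```bash
python3 -m handwheel '{"gripper":[1,1,1],"offset":[[0.024,-0.003,0],[0.024,-0.003,0],[0.024,-0.003,0]],"roll":[0,0,0]}'
```

```text
time: 16.52
eef_pos: [0.5674, -0.0201, 0.0825]
orientation: [-0.0, 0.747, 0.665, -0.0]
ft_force: [0.9, 0.4, -0.5]
finger_gap: 0.0141
```

```bash
python3 -m handwheel '{"gripper":[1,1,1],"offset":[[0.024,-0.003,0],[0.024,-0.003,0],[0.024,-0.003,0]],"roll":[0,0,0]}'
```

```text
time: 16.9
eef_pos: [0.568, -0.0202, 0.0825]
orientation: [-0.0, 0.747, 0.665, -0.0]
ft_force: [-1.1, 0.6, 0.8]
finger_gap: 0.0138
```

```bash
python3 -m handwheel '{"gripper":[1],"offset":[[0,0,0]],"roll":[0]}'; python3 -m handwheel '{"gripper":[1,1],"offset":[[0.012,-0.0014,0],[0.012,-0.0014,0]],"roll":[0,0]}'
```

```text
time: 17.02
eef_pos: [0.568, -0.0202, 0.0825]
orientation: [-0.0, 0.747, 0.665, -0.0]
ft_force: [-1.3, 1.0, 0.0]
finger_gap: 0.014
time: 17.27
eef_pos: [0.5683, -0.0203, 0.0825]
orientation: [-0.0, 0.747, 0.665, -0.0]
ft_force: [-2.5, 1.3, 0.3]
finger_gap: 0.0136
```

```bash
python3 -m handwheel '{"gripper":[1,1],"offset":[[0.012,-0.0014,0],[0.012,-0.0014,0]],"roll":[0,0]}';python3 -m handwheel '{"gripper":[1],"offset":[[0,0,0]],"roll":[0]}'; python3 look.py w7; python3 - <<'E'
import sys;sys.path.insert(0,'.')
from h import *
d=cam('scene');cv2.imwrite('pics/sc7.png',cv2.resize(d['img'][170:270,210:330],(720,600),interpolation=2))
E
```

```text
time: 17.52
eef_pos: [0.5685, -0.0203, 0.0825]
orientation: [-0.0, 0.747, 0.665, -0.0]
ft_force: [-3.2, 0.7, 0.3]
finger_gap: 0.0137
time: 17.65
eef_pos: [0.5685, -0.0203, 0.0825]
orientation: [-0.0, 0.747, 0.665, -0.0]
ft_force: [-3.6, -0.5, 1.2]
finger_gap: 0.014
17.65 [ 0.5685 -0.0203  0.0825] [-3.58 -0.51  1.16]
```

View pics/sc7.png

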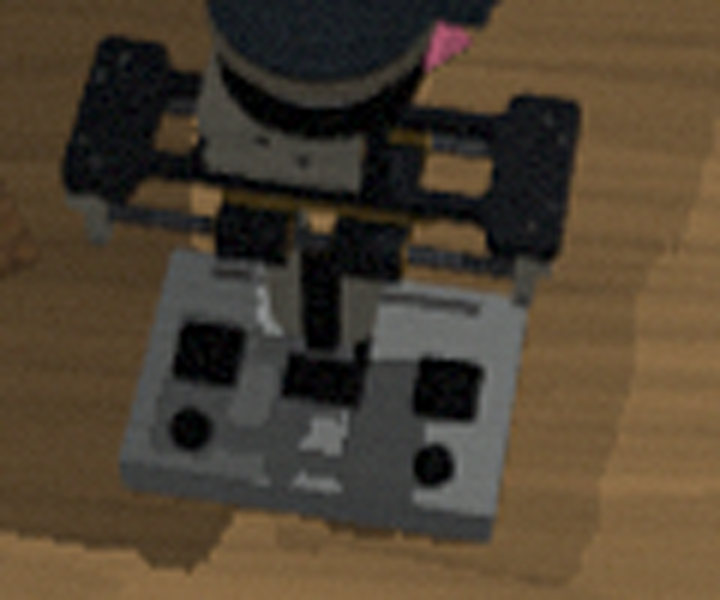

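The stop is felt at about 3.5 N (fx -3.6), and the cap sits level under the arm at (322,378). I back off slightly, then pull up in small steps.

```bash
python3 -m handwheel '{"gripper":[1,1,1],"offset":[[-0.012,0.0014,0.02],[-0.012,0.0014,0.04],[-0.012,0.0014,0.04]],"roll":[0,0,0]}'
```

```text
time: 18.12
eef_pos: [0.5685, -0.0203, 0.0834]
orientation: [0.0, 0.747, 0.665, 0.0]
ft_force: [-0.4, 0.3, -3.4]
finger_gap: 0.0139
```

```bash
python3 -m handwheel '{"gripper":[1,1,1],"offset":[[0,0,0.02],[0,0,0.03],[0,0,0.03]],"roll":[0,0,0]}'
```

```text
time: 18.5
eef_pos: [0.5682, -0.0202, 0.0841]
orientation: [-0.0, 0.747, 0.665, -0.0]
ft_force: [-1.8, -0.0, -4.6]
finger_gap: 0.0138
```

```bash
python3 -m handwheel '{"gripper":[1,1,1],"offset":[[0,0,0.02],[0,0,0.03],[0,0,0.03]],"roll":[0,0,0]}'
```

```text
time: 18.88
eef_pos: [0.568, -0.0202, 0.0847]
orientation: [-0.0, 0.747, 0.665, -0.0]
ft_force: [-3.3, 0.2, -6.5]
finger_gap: 0.0137
```

```bash
python3 -m handwheel '{"gripper":[1,1,1],"offset":[[-0.012,0.0014,0],[-0.012,0.0014,0.02],[-0.012,0.0014,0.02]],"roll":[0,0,0]}'; python3 -c "
from station import bot
s=bot.state();print(s['ft_force'],s['wrist_torque'])"
```

```text
time: 19.25
eef_pos: [0.5678, -0.0202, 0.0852]
orientation: [-0.0, 0.747, 0.665, -0.0]
ft_force: [-2.5, -0.2, -10.4]
finger_gap: 0.0137
[ -2.54724564  -0.24890815 -10.35069913] [ 0.09138912  0.44077014 -0.00483731]
```

```bash
python3 -m handwheel '{"gripper":[1,1,1],"offset":[[-0.006,0.0007,0.01],[-0.006,0.0007,0.02],[-0.006,0.0007,0.02]],"roll":[0,0,0]}'; python3 -c "
from station import bot
s=bot.state();print(s['ft_force'],s['wrist_torque'])"
```

```text
time: 19.62
eef_pos: [0.5676, -0.0202, 0.0857]
orientation: [-0.0, 0.747, 0.665, -0.0]
ft_force: [-2.2, 0.6, -15.2]
finger_gap: 0.0137
[ -2.21723597   0.56240763 -15.24046707] [ 0.09949132  0.43812845 -0.06799036]
```

```bash
python3 -m handwheel '{"gripper":[1,1,1],"offset":[[-0.006,0.0007,0.01],[-0.006,0.0007,0.02],[-0.006,0.0007,0.02]],"roll":[0,0,0]}'; python3 -c "
from station import bot
s=bot.state();print(s['ft_force'],s['wrist_torque'])"
```

```text
time: 20.0
eef_pos: [0.568, -0.0202, 0.087]
orientation: [0.0, 0.747, 0.665, 0.0]
ft_force: [-2.0, 1.1, -5.2]
finger_gap: 0.014
[-1.95203064  1.07341619 -5.1718895 ] [ 0.08583446  0.75468624 -0.04016282]
```

```bash
python3 -m handwheel '{"gripper":[1,1,1],"offset":[[-0.006,0.0007,0.02],[-0.006,0.0007,0.04],[-0.006,0.0007,0.04]],"roll":[0,0,0]}'; python3 -c "
from station import bot
s=bot.state();print(s['ft_force'],s['wrist_torque'])"
```

```text
time: 20.38
eef_pos: [0.568, -0.0202, 0.088]
orientation: [0.0, 0.747, 0.665, 0.0]
ft_force: [-1.7, 0.2, -2.8]
finger_gap: 0.0138
[-1.66655323  0.2056104  -2.82307308] [ 0.07022579  0.46578584 -0.04062228]
```

```bash
python3 -m handwheel '{"gripper":[1,1,1],"offset":[[0,0,0.03],[0,0,0.06],[0,0,0.08]],"roll":[0,0,0]}'; python3 -c "
from station import bot
s=bot.state();print(s['ft_force'],s['wrist_torque'])"
```

```text
time: 20.75
eef_pos: [0.5679, -0.0202, 0.0897]
orientation: [0.0, 0.747, 0.665, 0.0]
ft_force: [-1.1, -0.4, -4.1]
finger_gap: 0.0137
[-1.08973501 -0.43126339 -4.0651344 ] [ 0.04543054  0.29593184 -0.01061545]
```

```bash
python3 -m handwheel '{"gripper":[1,1,1,1,1,1,1,1],"offset":[[0,0,0.08],[0,0,0.16],[0,0,0.24],[0,0,0.32],[0,0,0.4],[0,0,0.48],[0,0,0.56],[0,0,0.56]],"roll":[0,0,0,0,0,0,0,0]}'; python3 look.py w8;python3 - <<'E'
import sys;sys.path.insert(0,'.')
from h import *
d=cam('scene');cv2.imwrite('pics/sc8.png',cv2.resize(d['img'][160:260,210:330],(720,600),interpolation=2))
E
```

```text
time: 21.75
eef_pos: [0.5677, -0.0202, 0.1036]
orientation: [0.0, 0.747, 0.665, 0.0]
ft_force: [0.0, 0.4, -2.1]
finger_gap: 0.014
21.75 [ 0.5677 -0.0202  0.1036] [ 0.04  0.44 -2.1 ]
```

View pics/sc8.png

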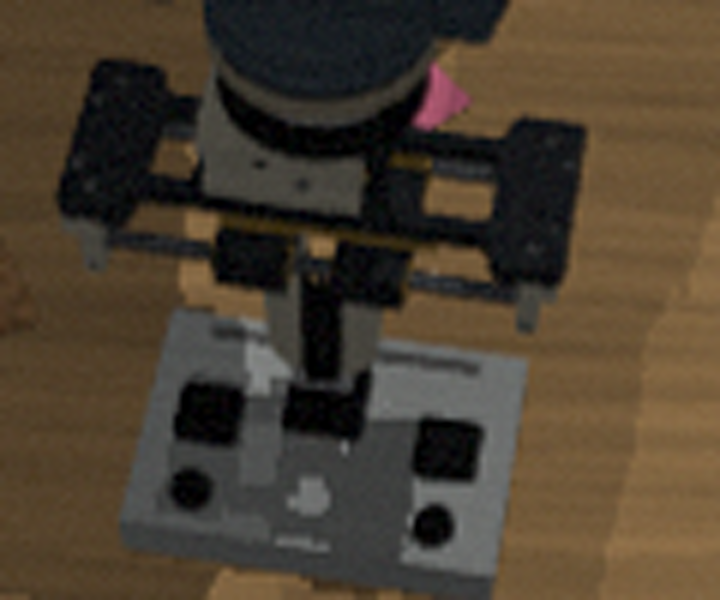

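The cap hangs level on the fork at crop (322,408), well above the socket. I lift more and carry it gently to the large cork mat.

```bash
python3 -m handwheel '{"gripper":[1,1,1,1,1,1,1,1,1,1],"offset":[[0,0,0.1],[0,0,0.3],[0,0,0.6],[0,0,0.9],[0,0,1.1],[0,-0.1,1.2],[-0.05,-0.3,1.2],[-0.15,-0.6,1.2],[-0.3,-1,1.2],[-0.5,-1.5,1.2]],"roll":[0,0,0,0,0,0,0,0,0,0]}'; python3 -m handwheel '{"gripper":[1,1,1,1,1,1,1,1,1,1],"offset":[[-0.2,-0.5,0],[-0.4,-1,0],[-0.6,-1.5,0],[-0.8,-2,0],[-1,-2.5,0],[-1.2,-3,0],[-1.4,-3.5,0],[-1.6,-4,0],[-1.75,-4.4,0],[-1.8,-4.5,0]],"roll":[0,0,0,0,0,0,0,0,0,0]}'; python3 look.py w9; python3 - <<'E'
import sys;sys.path.insert(0,'.')
from h import *
d=cam('scene');cv2.imwrite('pics/sc9.png',cv2.resize(d['img'][150:260,150:290],(760,600),interpolation=2))
E
```

```text
time: 23.1
eef_pos: [0.5547, -0.0585, 0.1334]
orientation: [-0.0, 0.747, 0.665, -0.0]
ft_force: [-0.2, 0.1, -1.5]
finger_gap: 0.0136
time: 24.35
eef_pos: [0.5099, -0.1708, 0.1335]
orientation: [0.0, 0.747, 0.664, 0.0]
ft_force: [0.5, -0.6, -1.9]
finger_gap: 0.0139
24.35 [ 0.5099 -0.1708  0.1335] [ 0.52 -0.62 -1.88]
```

View pics/sc9.png

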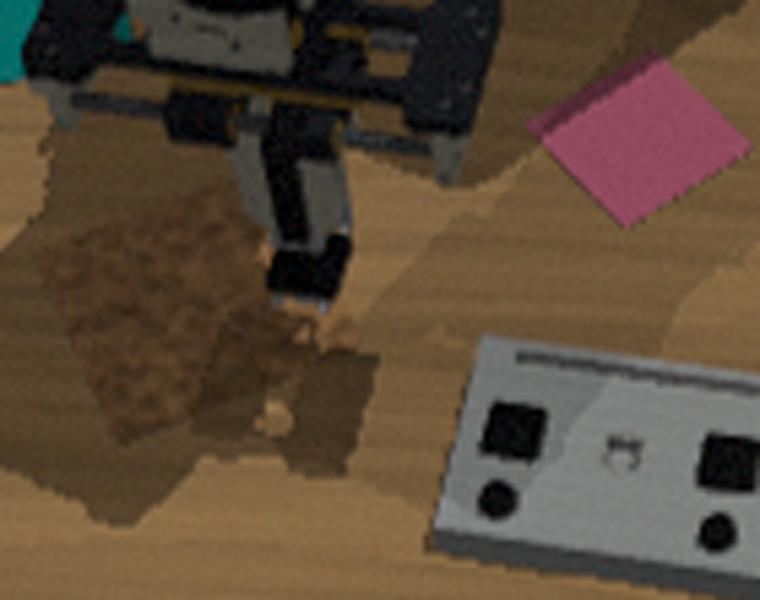

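View pics/w9.png

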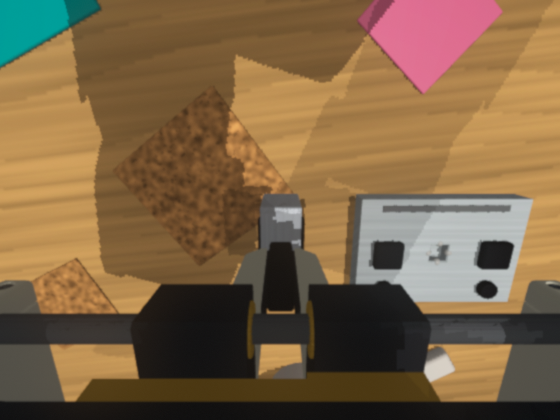

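The cap hangs level on the puller and the socket is empty. The mat corners are at (212,87), (292,187), (203,265) and (115,170). I'll compute the mat centre from them.

```bash
python3 - <<'E'
import pickle
from h import *
d=pickle.load(open('w9.pkl','rb'))
P=np.array([at_z(d,p,.004) for p in [(212,87),(292,187),(203,265),(115,170)]]);print(P.round(4),P.mean(0).round(4),np.linalg.norm(P-np.roll(P,1,0),axis=1))
E
```

```text
[[ 0.3871 -0.2185  0.004 ]
 [ 0.4871 -0.1561  0.004 ]
 [ 0.5611 -0.2609  0.004 ]
 [ 0.45   -0.3269  0.004 ]] [ 0.4713 -0.2406  0.004 ] [0.12531102 0.11789386 0.12827865 0.12925126]
```

```bash
python3 -m handwheel '{"gripper":[1,1,1,1,1,1,1,1,1,1],"offset":[[-0.1,-0.2,0],[-0.3,-0.6,0],[-0.55,-1.05,0],[-0.8,-1.5,0],[-1.05,-1.95,0],[-1.3,-2.4,0],[-1.43,-2.67,0],[-1.48,-2.77,0],[-1.48,-2.77,0],[-1.48,-2.77,0]],"roll":[0,0,0,0,0,0,0,0,0,0]}'; python3 -m handwheel '{"gripper":[1,1,1,1,1,1,1,1,1,1],"offset":[[0,0,-0.1],[0,0,-0.35],[0,0,-0.7],[0,0,-1.05],[0,0,-1.4],[0,0,-1.7],[0,0,-1.9],[0,0,-2],[0,0,-2.04],[0,0,-2.04]],"roll":[0,0,0,0,0,0,0,0,0,0]}'
```

```text
time: 25.7
eef_pos: [0.4732, -0.2392, 0.1335]
orientation: [-0.0, 0.747, 0.665, 0.0]
ft_force: [-0.0, -0.6, -2.1]
finger_gap: 0.0135
time: 26.95
eef_pos: [0.4732, -0.2395, 0.0826]
orientation: [0.0, 0.747, 0.665, 0.0]
ft_force: [-0.1, -0.0, -2.4]
finger_gap: 0.0138
```

```bash
python3 -m handwheel '{"gripper":[1,1,1,1,1,1,1,1,1,1],"offset":[[0,0,-0.05],[0,0,-0.1],[0,0,-0.15],[0,0,-0.2],[0,0,-0.24],[0,0,-0.28],[0,0,-0.32],[0,0,-0.36],[0,0,-0.36],[0,0,-0.36]],"roll":[0,0,0,0,0,0,0,0,0,0]}'; python3 look.py w10; python3 - <<'E'
import sys;sys.path.insert(0,'.')
from h import *
d=cam('scene');cv2.imwrite('pics/sc10.png',cv2.resize(d['img'][160:250,140:250],(733,600),interpolation=2))
E
```

```text
time: 28.2
eef_pos: [0.4731, -0.2395, 0.0735]
orientation: [0.0, 0.747, 0.665, -0.0]
ft_force: [0.1, 0.2, -1.7]
finger_gap: 0.014
28.2 [ 0.4731 -0.2395  0.0735] [ 0.05  0.24 -1.67]
```

View pics/sc10.png

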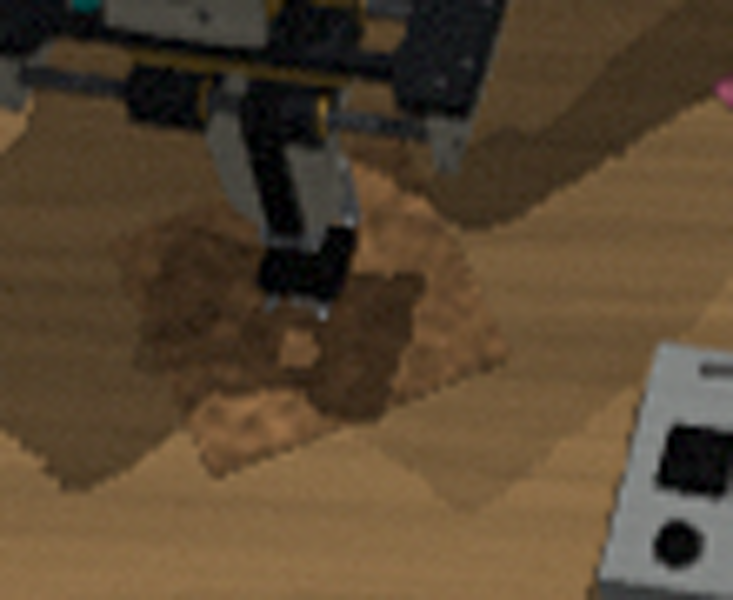

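```bash
python3 -m handwheel '{"gripper":[1,1,1,1],"offset":[[0,0,-0.04],[0,0,-0.08],[0,0,-0.08],[0,0,-0.08]],"roll":[0,0,0,0]}'; python3 -m handwheel '{"gripper":[1,1,1,1,1,1,1,1],"offset":[[-0.02,0.002,0],[-0.08,0.009,0],[-0.16,0.018,0],[-0.24,0.028,0],[-0.32,0.037,0],[-0.4,0.047,0],[-0.48,0.056,0],[-0.48,0.056,0]],"roll":[0,0,0,0,0,0,0,0]}'; python3 -c "
from station import bot
s=bot.state();print(s['ft_force'],s['wrist_torque'])";python3 - <<'E'
import sys;sys.path.insert(0,'.')
from h import *
d=cam('scene');cv2.imwrite('pics/sc11.png',cv2.resize(d['img'][160:250,140:250],(733,600),interpolation=2))
E
```

```text
time: 28.8
eef_pos: [0.4731, -0.2394, 0.0715]
orientation: [-0.0, 0.747, 0.665, -0.0]
ft_force: [0.4, -0.2, -1.2]
finger_gap: 0.0141
time: 29.8
eef_pos: [0.461, -0.238, 0.0715]
orientation: [-0.0, 0.747, 0.665, -0.0]
ft_force: [-0.2, 1.6, -0.8]
finger_gap: 0.014
[-0.18477885  1.59841559 -0.84970525] [0.01696837 0.03878059 0.04568674]
```

View pics/sc11.png

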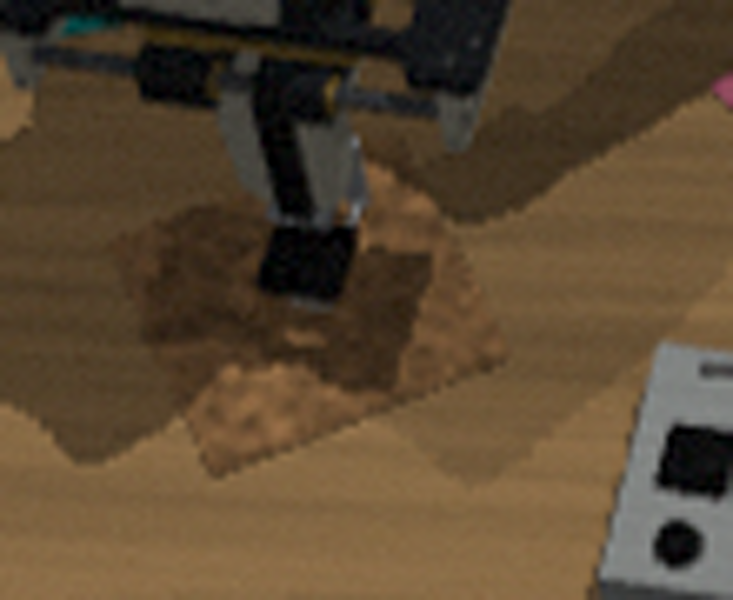

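The cap stays upright at crop (305,265) while the fork withdraws, so I continue out.

```bash
python3 -m handwheel '{"gripper":[1,1,1,1,1,1,1,1,1,1],"offset":[[-0.08,0.009,0],[-0.2,0.023,0],[-0.36,0.042,0],[-0.56,0.066,0],[-0.8,0.094,0],[-1.1,0.129,0],[-1.5,0.176,0],[-2,0.234,0],[-2.5,0.292,0],[-2.8,0.327,0]],"roll":[0,0,0,0,0,0,0,0,0,0]}';python3 - <<'E'
import sys;sys.path.insert(0,'.')
from h import *
d=cam('scene');cv2.imwrite('pics/sc12.png',cv2.resize(d['img'][140:250,120:260],(760,600),interpolation=2))
E
```

```text
time: 31.1
eef_pos: [0.3902, -0.2297, 0.0715]
orientation: [-0.0, 0.747, 0.664, -0.0]
ft_force: [-1.2, 0.6, -0.4]
finger_gap: 0.0136
```

View pics/sc12.png

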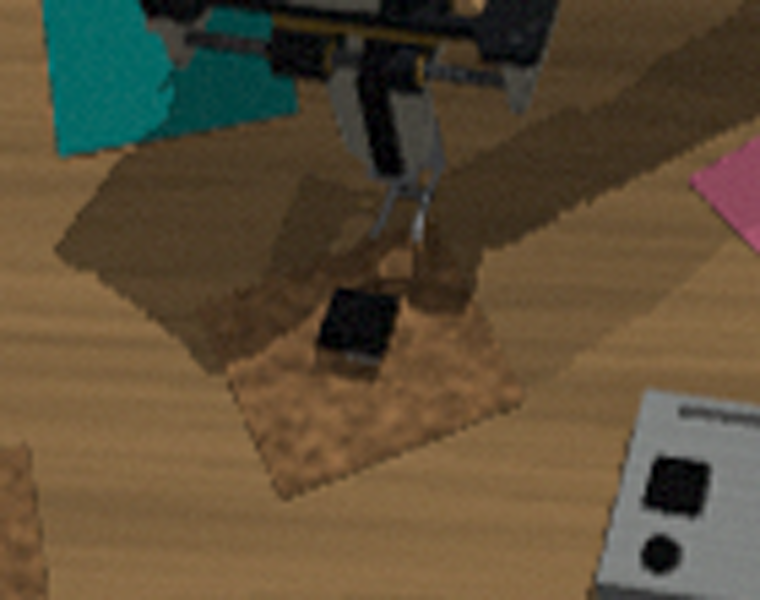

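The cap stands upright on the mat at (360,325), clear of the fork. I lift and take the puller to open desk near (0.46, 0.16).

```bash
python3 -m handwheel '{"gripper":[1,1,1,1,1,1,1,1,1,1],"offset":[[0,0,1],[0,0,2.5],[0,1,3.6],[0,3,3.6],[0.4,5,3.6],[0.8,7,3.6],[1.3,9,3.6],[1.8,11,3.6],[2.3,13,3.6],[2.8,15,3.6]],"roll":[0,0,0,0,0,0,0,0,0,0]}';python3 -m handwheel '{"gripper":[1,1,1,1,1,1,1,1,1,1],"offset":[[0,0.6,0],[0,0.6,0],[0,0.6,-1],[0,0.6,-2],[0,0.6,-3],[0,0.6,-3.5],[0,0.6,-3.8],[0,0.6,-4],[0,0.6,-4.06],[0,0.6,-4.06]],"roll":[0,0,0,0,0,0,0,0,0,0]}';  python3 look.py w13
```

```text
time: 32.4
eef_pos: [0.4614, 0.147, 0.1616]
orientation: [0.0, 0.747, 0.665, 0.0]
ft_force: [0.6, -0.6, -1.8]
finger_gap: 0.0138
time: 33.65
eef_pos: [0.4613, 0.1602, 0.0603]
orientation: [0.0, 0.747, 0.665, 0.0]
ft_force: [-0.1, -0.8, -1.9]
finger_gap: 0.0134
33.65 [0.4613 0.1602 0.0603] [-0.13 -0.76 -1.92]
```

View pics/w13.png

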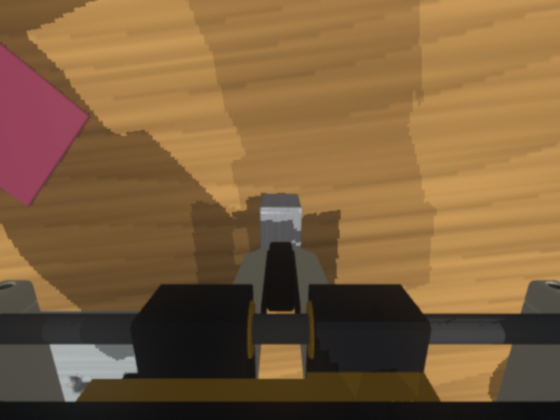

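The desk below is free, with the pink mat far left and the pad at lower left. I lower to contact.

```bash
python3 -m handwheel '{"gripper":[1,1,1,1],"offset":[[0,0,-0.05],[0,0,-0.1],[0,0,-0.13],[0,0,-0.13]],"roll":[0,0,0,0]}'
```

```text
time: 34.2
eef_pos: [0.4612, 0.1602, 0.0569]
orientation: [0.0, 0.747, 0.665, 0.0]
ft_force: [-1.3, -0.0, 4.1]
finger_gap: 0.0135
```

```bash
python3 -m handwheel '{"gripper":[1,1,1],"offset":[[0,0,-0.015],[0,0,-0.015],[0,0,-0.015]],"roll":[0,0,0]}'
```

```text
time: 34.58
eef_pos: [0.4613, 0.1602, 0.0569]
orientation: [0.0, 0.747, 0.665, 0.0]
ft_force: [-2.2, 0.2, 10.3]
finger_gap: 0.0138
```

```bash
python3 -m handwheel '{"gripper":[1,1,0.8,0.7,0.6,0.5,0.4,0.4,0.4,0.4],"offset":[[0,0,0.015],[0,0,0.015],[0,0,0.015],[0,0,0.015],[0,0,0.015],[0,0,0.015],[0,0,0.015],[0,0,0.015],[0,0,0.015],[0,0,0.015]],"roll":[0,0,0,0,0,0,0,0,0,0]}'; python3 look.py w14
```

```text
time: 35.83
eef_pos: [0.4611, 0.1602, 0.0567]
orientation: [0.0, 0.747, 0.665, 0.0]
ft_force: [0.6, 0.4, -0.1]
finger_gap: 0.0556
35.825 [0.4611 0.1602 0.0567] [ 0.57  0.44 -0.09]
```

View pics/w14.png

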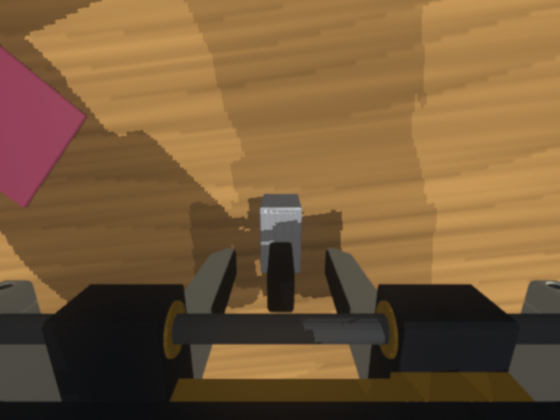

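The puller stands free between the open fingers at (281,275). I retreat straight up and back, then do the final checks.

```bash
python3 -m handwheel '{"gripper":[0.4,0.4,0.4,0.4,0.4,0.4,0.4,0.4,0.4,0.4],"offset":[[0,0,0.3],[0,0,1],[0,0,2],[0,0,3.5],[0,0,5],[-2,0,6],[-4,1,6],[-6,2,6],[-6,2,6],[-6,2,6]],"roll":[0,0,0,0,0,0,0,0,0,0]}'; python3 - <<'E'
from h import *
O={}
for n in ['scene','top']:
    d=cam(n);cv2.imwrite(f'pics/{n}F.png',d['img']);C=cloud(d)
    for t in ['puller','cap','shaker','adapter','mug','mat']:
        for r in bot.trace(n,t)[:2]:
            m=r['mask']&(d['range_z']>0);P=C[m]
            if len(P):print(n,t,round(r['score'],2),np.round(r['location']),np.median(P,0).round(3),P[:,2].max().round(3))
    i=d['img'];
    if n=='scene': a=i[140:260,120:380]
    else: a=i[140:280,150:450]
    cv2.imwrite(f'pics/{n}Fc.png',cv2.resize(a,(780,int(780*a.shape[0]/a.shape[1])),interpolation=2))
print(bot.state()['time'])
E
```

```text
time: 37.12
eef_pos: [0.3116, 0.2103, 0.2073]
orientation: [0.0, 0.747, 0.665, 0.001]
ft_force: [0.7, -0.8, -0.5]
finger_gap: 0.0559
scene puller 0.7 [331. 196.] [0.463 0.16  0.043] 0.087
scene cap 0.53 [187. 203.] [ 0.48  -0.235  0.034] 0.04
scene shaker 0.58 [451. 252.] [0.647 0.409 0.138] 0.166
scene adapter 0.73 [258. 292.] [ 0.729 -0.016  0.016] 0.021
scene mug 0.95 [196. 290.] [ 0.742 -0.169  0.049] 0.096
scene mug 0.57 [450. 249.] [0.647 0.409 0.139] 0.166
scene mat 0.96 [150. 148.] [ 0.279 -0.379  0.004] 0.01
scene mat 0.79 [182. 205.] [ 0.485 -0.238  0.004] 0.033
top puller 0.77 [213. 236.] [0.448 0.159 0.042] 0.089
top cap 0.56 [370. 222.] [ 0.469 -0.238  0.035] 0.043
top shaker 0.72 [107. 166.] [0.614 0.406 0.152] 0.166
top adapter 0.79 [281. 137.] [ 0.721 -0.018  0.015] 0.022
top mug 0.59 [338. 119.] [ 0.753 -0.173  0.043] 0.097
top mat 0.86 [428. 303.] [ 0.273 -0.383  0.004] 0.013
top mat 0.74 [368. 226.] [ 0.473 -0.241  0.004] 0.039
37.825
```

View pics/sceneFc.png

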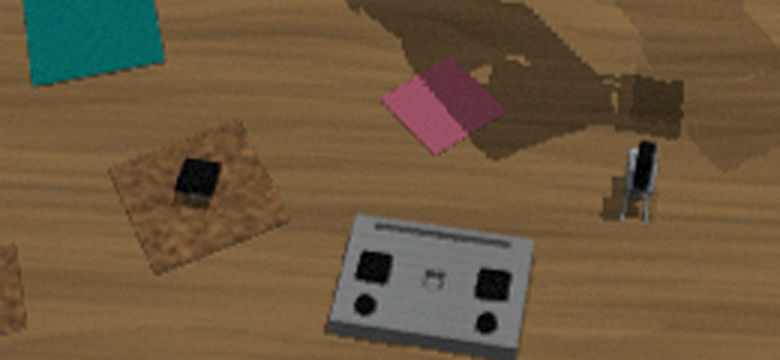

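View pics/topFc.png

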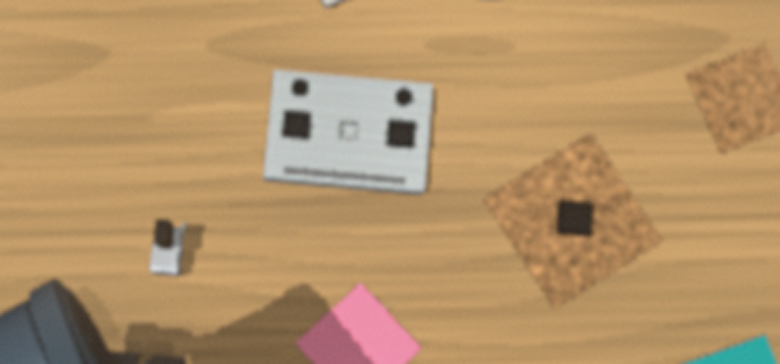

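The cap stands upright at the middle of the large cork mat (top crop (575,217)). The puller stands upright on bare desk (165,247), the socket is empty, and the bystanders are unmoved.

```bash
python3 -c "
from station import bot
print(bot.finish_job())"
```

```text
the job is handed in; nothing more can be done
None
```

The job is done and handed in at about 38 s. The finish call gives no verdict, so the result rests on my own checks.

**What I did:**
- I gripped the puller and slid the fork under the cap. I felt the stop on the neck at about 3.5 N sideways; lateral offset and yaw came from wrist-camera fits.
- I eased off slightly and pulled straight up. The cap popped at about 14 N of pull (15 N read at the wrist).
- I set the cap down in the middle of the large cork mat and withdrew the fork level. Then I stood the puller on bare desk near (0.46, 0.16).

**Last checks:**
- **Cap:** the final scene and top pictures show it upright on the mat, within about 10 mm of the mat's centre.
- **Puller:** it stands upright, well clear of the pad and the mat. The socket is empty.
- **Shaker, adapter and mug:** both cameras place them where they were at the start, to within about 1 mm, apart from about 3 mm in one height reading for the shaker.

**Weak spots and disagreements:**
- The sideways force returned to about 3 N early in the pull, so I backed off a little more. I could not measure the cap's tilt in the socket directly.
- The top and scene cameras differ by about 10 mm in x on the cap's and puller's final positions. That is similar to their disagreement at the start, and small next to the margins.

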